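# Shut the two side clips of a food box

## Robot

A 6-joint arm with a two-finger parallel gripper is mounted at the origin on the work surface. World frame = base frame: x ahead of the robot, y to its left, z up, the work surface at z = 0. Lengths are in m, angles in rad, forces in N, time in s.
With the tool pointing down it reaches from about 0.35 to 0.775 m from the base axis. Payload 5.5 kg.
Tool frame: the origin (TCP) lies on the centre line of the jaws, within the pads' length; the fingertips stand 11 mm ahead of it and the grasp point (between the pads) lies 8 mm behind it (env.nose_length is the distance from the TCP to the fingertips, in m); x points along the fingers, z is the direction in which the jaws open and shut, and the axes are right-handed (so a half turn about x gives the same grasp; the last joint's range is limited). The gripper opens to 85 mm and grips with 20 to 120 N. Pads are 22 mm wide; open, the fingers measure 114 mm over their backs; the gripper's body (76 mm by 85 mm) begins 54 mm behind the grasp point. The pads swing forward as they close: fully open they stand 13 mm farther back than shut.
Start: joints at [0.968, 0.313, 0.046, 1.304, 0, 1.431], TCP at [0.257, 0.515, 0.242] pointing down, gripper open.
Joint ranges: [-2.76, 2.76], [-0.86, 1.69], [-1.03, 1.26], [-2.2, 2.34], [-1.47, 1.5], [-3.14, 3.14]. Speed limits (rad/s): [2.57, 2.57, 3.14, 3.14, 3.14, 3.14].

## Interface

Orientations are given as a unit quaternion [w, x, y, z].
In Python, from workcell import env gives the robot as it stands. The module is installed in compiled form; this text tells all that it offers.
- The arm moves only by the tool step_arm, never from a script. Its argument "moves" is a list that holds one entry, the list of rows, each a list of 7 numbers: the turn, a rotation vector about the tool's x, y, z in rad, then the shift along the tool's x, y, z in m, then the opening, from 0 (shut) to 1 (fully open). In form: [[[rx, ry, rz, tx, ty, tz, grip], ...]]. A call has 1 to 12 rows; each row is the pose to reach, as a shift and turn from the pose measured when the call began, along the tool's axes at that moment; what a row does not reach only later rows make up. A row lasts 1/10 s, in which the tool goes at most 50 mm and 8.59 degrees, less where a joint would pass 70% of its speed; a pose out of reach is approached as far as the arm can. A call with a gripper value outside its range is refused whole. The fingers move at their own pace and stop on an object; "force" is the grip in N (left out, the last holds). Time passes only in rows, so rows that repeat a pose let the fingers close. It gives the time, the measured TCP pose, the force and the opening at its end, in the units of the state.
- env.get_state(): the state, without advancing time (a new reading comes with each control period).
- env.read_camera(name): name is "side" or "top"; returns (picture, depth): 420x560x3 uint8, red, green, blue; 420x560 float32, m along the optical axis (not along the pixel's ray), 0 where there is no reading.
- env.get_calibration(name): a dict with "mtx" (3x3 intrinsics, pixels), "camera_from_world" (4x4, takes a point from world to camera coordinates). Camera axes: x right, y down, z forward; pixel columns grow to the right and rows downward; lengths in m; the calibration is good to about 2 mm. A picture is of the moment at which its call begins. get_calibration takes no time and is no camera call.
- env.hand_in(): hands the job in, once; it reports no verdict.
Trained networks look in the newest picture that a camera, given by its name, has taken for a name from the list of things; names that differ only in an ending like _2 or _b are one class to them, and where a whole thing is asked for, a point or a joint stands for the part that bears it (a point fixed in the world has none). Each returns a list of dicts, best first, with "confidence" (0 to 1); they miss things now and then, are a little off and sometimes report something else, mostly with a low value. They report only what shows in the picture. A call takes as long as a camera call.
- env.boxes_of(camera, thing): "uv" ([column, row] in pixels, amid what is visible of it).
- env.silhouettes(camera, thing): "mask" (420x560 bool, what is visible of it) and "uv" ([column, row] in pixels, amid what is visible of it).
The state is a dict: "clock": time; "joint_pos": joint angles; "qvel": joint speeds; "tau": joint torques, N m; "tcp_pos": TCP position; "orientation": TCP orientation; "wrist_force": force on the tool from outside, world axes, zero at the start; "ft_torque": the same for the moment, N m; "finger_gap": finger opening in m.
Only numpy, scipy, OpenCV 4.12 (cv2) and the standard library are available. Lean on these libraries where they do the work, as an engineer would, in place of code of your own. Each camera call takes 0.05 s, during which the arm holds its last target.

## Task

The food box on the drying mat has its lid on, but the locking clips on its two long sides still stand open. Fold each of them over and down with a fingertip and press it in against the side until it clicks under the rim and stays shut. Only push the clips: do not pick up or tip the box, keep it standing on its mat, and leave the mug, tumbler and jar as they are.

Things in the scene. Friction and masses are not known exactly. Their poses are not given: they have to be found in the camera images.
- box: food box, clear glass with eggs in it, grey lid seated, 197 mm long (its x), 146 mm wide (its y) with clips shut, 76 mm high, 1.6 kg, loose. Origin: centre of underside, z up. Yaw 0 = long axis along world x; turned up to 0.6 rad. Lid edge 67.5 mm, lip nose 69 mm each side of the long centre plane; lip 57 to 63 mm up. A clip on each side; those on the short ends are shut already
- clip_a (a joint): hinge angle, rad, of the locking clip on the box's +y (robot's left) long side. 0 = shut, hanging straight down, catch under the rim lip; 1.57 = level outward; more = pointing up; range 0 to 2.5, starts 1.3 to 2.2. It stays where it starts. From 0.7 down its catch rides on the lip; past 0.2 it snaps home and stays at 0. Let go above 0.45, it springs out to about 0.8; between, it hangs half caught
- clip_b (a joint): hinge angle, rad, of the locking clip on the box's -y (robot's right) long side. 0 = shut, hanging straight down, catch under the rim lip; 1.57 = level outward; more = pointing up; range 0 to 2.5, starts 1.3 to 2.2. It stays where it starts. From 0.7 down its catch rides on the lip; past 0.2 it snaps home and stays at 0. Let go above 0.45, it springs out to about 0.8; between, it hangs half caught
- clip_a_hinge (a point): middle of clip_a's hinge line, fixed on the box at (0, +69, 69) mm in the box's frame, axes as the box's. The clip swings in the box's y-z plane; outward is the box's +y. The snap takes some 3 to 6 N of inward push near the free edge; the box slides if pushed with more than about 9 N
- clip_b_hinge (a point): middle of clip_b's hinge line, fixed on the box at (0, -69, 69) mm in the box's frame, axes as the box's. The clip swings in the box's y-z plane; outward is the box's -y. The snap takes some 3 to 6 N of inward push near the free edge; the box slides if pushed with more than about 9 N
- clip_a_edge (a point): middle of clip_a's free edge; moves with the clip. The clip is a plain grey plastic flap 62 mm wide along the box's x, 29 mm from hinge to free edge, 2.5 mm thick, with a pull lip on the outside of the free edge; shut, its outer face lies 2.5 mm (pull lip 4 mm) outside the hinge line, and no part of the box stands further out on that side
- clip_b_edge (a point): middle of clip_b's free edge; moves with the clip. The clip is a plain grey plastic flap 62 mm wide along the box's x, 29 mm from hinge to free edge, 2.5 mm thick, with a pull lip on the outside of the free edge; shut, its outer face lies 2.5 mm (pull lip 4 mm) outside the hinge line, and no part of the box stands further out on that side
- mat: grey silicone drying mat, 340 mm (its x) by 560 mm (its y) by 3 mm, fixed to the counter; origin at the centre of its underside. The box, mug, tumbler and jar stand on it
- mug: white ceramic mug, 76 mm across, 88 mm high, handle on one side; loose, origin at the centre of its underside; stands at a corner of the mat
- tumbler: steel tumbler, 68 mm across, 98 mm high; loose, origin at the centre of its underside; at a corner of the mat
- jar: amber glass jar with black cap, 64 mm across, 85 mm high; loose, origin at the centre of its underside; at a corner of the mat

How it is judged:
At the end, for the whole second after the job is handed in: Both long-side clips shut under the lip (each hinge within 0.1 rad of shut), box at rest, flat and still standing on the mat (its centre within 80 mm of the mat's centre along the mat's x and 180 mm along its y); mug, tumbler and jar upright and within 25 mm of where they were (value of joint each of clip_a, clip_b below 0.1 rad and height (world z) of box below 0.008 m and angle between box's own z axis and vertical below 0.05 rad and not (x of box in the frame of mat above 0.08 m or x of box in the frame of mat below -0.08 m or y of box in the frame of mat above 0.18 m or y of box in the frame of mat below -0.18 m) and linear speed of box below 0.01 m/s and distance of each of mug, tumbler, jar from where it was at the start of the episode below 0.025 m and angle between each of mug, tumbler, jar's own z axis and vertical below 0.1 rad); the robot touches nothing.
It fails at once if the box is lifted more than 12 mm or tipped more than 0.2 rad (height (world z) of box above 0.015 m or angle between box's own z axis and vertical above 0.2 rad).
It fails at once if the box is pushed off its mat (x of box in the frame of mat above 0.08 m or x of box in the frame of mat below -0.08 m or y of box in the frame of mat above 0.18 m or y of box in the frame of mat below -0.18 m).
It fails at once if the mug, tumbler or jar is moved more than 25 mm, lifted or knocked over (distance of any of mug, tumbler, jar from where it was at the start of the episode above 0.025 m or angle between any of mug, tumbler, jar's own z axis and vertical above 0.3 rad).
It also fails if it takes over 40 s, if anything falls off the work surface, if the arm or the gripper's body presses on something with over 40 N, if the wrist force passes 120 N, or if a joint passes its speed limit or range.

## Working session

There is one attempt and no reset: what is moved stays moved. The work goes in short steps, Python scripts to look and compute and a tool call to move; the robot and the scene stay as the last step left them, time stands still between calls to the robot, and variables do not carry over. Pictures are saved under pics/ and viewed, and the job is handed in when it is done.

Besides the shell and the picture viewer there is one more tool, called after "Request:" as name(argument=value, ...) on one line, values as JSON. step_arm: Moves the arm, as the interface text tells. Its arguments: {"type":"object","properties":{"moves":{"type":"array","items":{"type":"array","items":{"type":"array","items":{"type":"number"}}}},"force":{"type":"number"}},"required":["moves"]}

```bash
mkdir -p pics
python3 - <<'E'
from workcell import env
import cv2,numpy as np
print(env.get_state()); print(env.nose_length)
for n in("top","side"):
    p,d=env.read_camera(n); cv2.imwrite(f"pics/{n}0.png",p[:,:,::-1]); np.savez(f"{n}0.npz",p=p,d=d)
    print(n,env.get_calibration(n))
    for t in("box","clip_a","mug","tumbler","jar","clip_a_edge","mat"):
        print(t,[(r["uv"],round(r["confidence"],2)) for r in env.boxes_of(n,t)])
E
```

```text
{'clock': 0.0, 'joint_pos': array([9.68427585e-01, 3.14008454e-01, 4.50053988e-02, 1.30358189e+00,
       2.72897454e-05, 1.43118839e+00]), 'qvel': array([ 1.99177791e-04,  6.43233993e-05, -9.20859291e-04,  3.37454738e-04,
        1.71518007e-03, -9.53167706e-04]), 'tau': array([ 6.46738999e-05, -4.80624318e+01,  2.98532653e+01,  1.92243420e-02,
       -2.70103501e-04, -2.34168772e-05]), 'tcp_pos': array([0.25642852, 0.51412995, 0.24141506]), 'orientation': array([ 0.6007531 , -0.37226034,  0.60191855,  0.37176876]), 'wrist_force': array([-0.33509642,  0.32678474,  0.53202889]), 'ft_torque': array([ 0.01323351,  0.03441195, -0.09325937]), 'finger_gap': 0.08568660164972543}
0.011
top {'mtx': array([[426.75320347,   0.        , 279.79085643],
       [  0.        , 426.75320347, 209.95857471],
       [  0.        ,   0.        ,   1.        ]]), 'camera_from_world': array([[-1.19332576e-03, -9.99954202e-01,  9.49582531e-03,
         4.38290741e-02],
       [-9.98417081e-01,  6.57424949e-04, -5.62396591e-02,
         5.94208456e-01],
       [ 5.62308406e-02, -9.54790642e-03, -9.98372140e
[... 476 characters left out ...]
 [  0.        , 432.754159  , 197.31442262],
       [  0.        ,   0.        ,   1.        ]]), 'camera_from_world': array([[ 0.96338799, -0.26696108, -0.02480665, -0.57107608],
       [-0.17175016, -0.54344532, -0.82168672,  0.19152894],
       [ 0.20587732,  0.79586366, -0.5693993 ,  0.93435413],
       [ 0.        ,  0.        ,  0.        ,  1.        ]])}
box [([274.6, 234.5], 0.64)]
clip_a [([272.3, 203.9], 0.82), ([279.3, 251.1], 0.59)]
mug [([236.3, 185.1], 0.94), ([276.0, 250.6], 0.54), ([311.6, 179.0], 0.46)]
tumbler [([310.1, 179.1], 0.6), ([259.4, 293.4], 0.16)]
jar [([326.7, 306.0], 0.6)]
clip_a_edge [([274.7, 203.6], 0.69)]
mat [([259.9, 292.7], 0.84), ([272.3, 201.1], 0.69)]
```

View pics/top0.png

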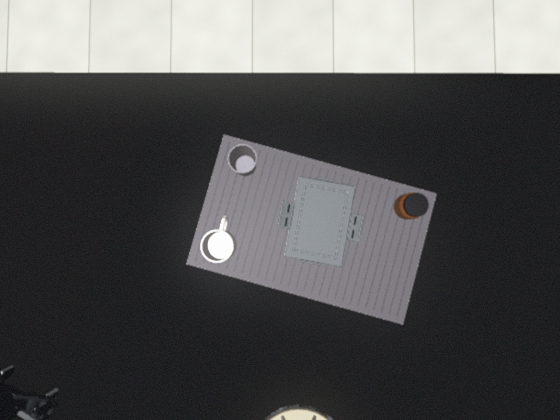

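View pics/side0.png

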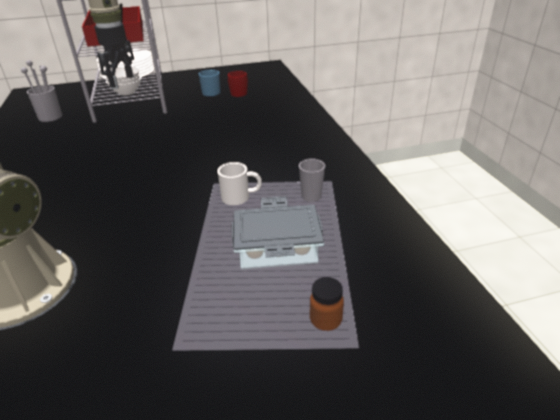

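Run:
```python
import cv2,numpy as np
for n,(r0,r1,c0,c1) in dict(top=(140,290,180,440),side=(140,340,180,380)).items():
    p=np.load(f"{n}0.npz")["p"][r0:r1,c0:c1,::-1]; f=3
    cv2.imwrite(f"pics/{n}z.png",cv2.resize(p,None,fx=f,fy=f,interpolation=cv2.INTER_CUBIC))
```

```text
(no output)
```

View pics/topz.png

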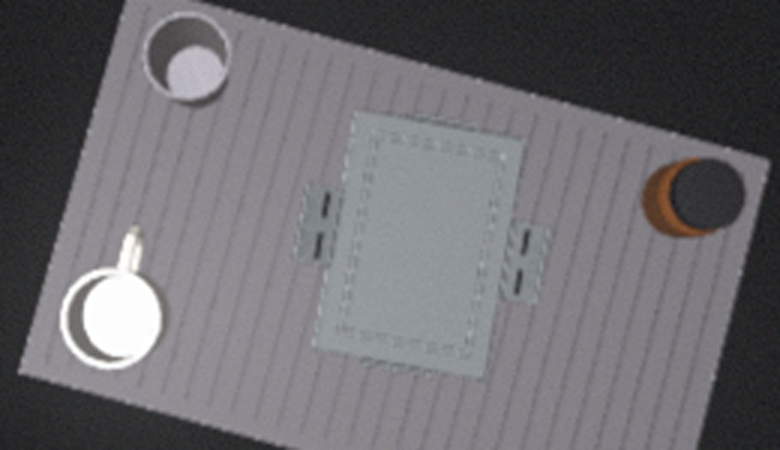

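View pics/sidez.png

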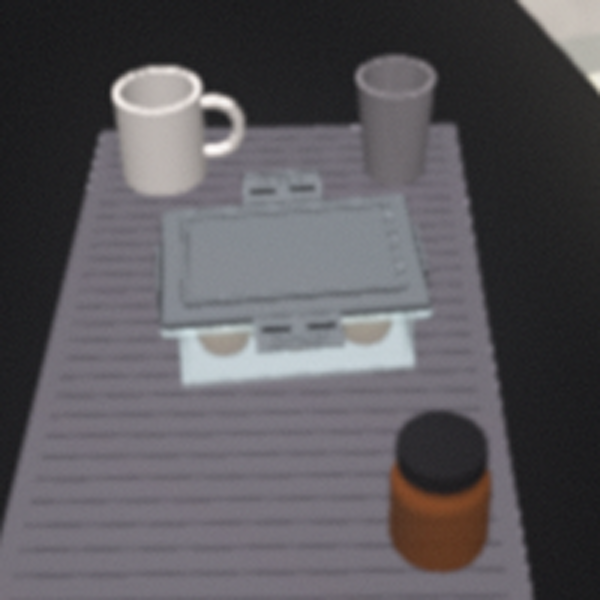

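The top picture shows the box's lid with corners near (299,177), (354,187), (341,266) and (285,255). Clip_a is on the left at (287,214) and clip_b on the right at (355,227). The mug, tumbler and jar stand at three corners of the mat. Next I'll turn these into positions.

```bash
cat > h.py <<'E'
import numpy as np, cv2
from workcell import env
def cal(n):
    c=env.get_calibration(n); return c["mtx"],c["camera_from_world"]
def w_depth(n,u,v,z):  # camera depth
    K,T=cal(n); pc=np.stack([(u-K[0,2])/K[0,0]*z,(v-K[1,2])/K[1,1]*z,z],-1)
    return (pc-T[:3,3])@T[:3,:3]
def w_plane(n,u,v,h):
    K,T=cal(n); d=np.array([(u-K[0,2])/K[0,0],(v-K[1,2])/K[1,1],1])@T[:3,:3]; o=-T[:3,3]@T[:3,:3]
    return o+d*(h-o[2])/d[2]
def proj(n,P):
    K,T=cal(n); q=(np.asarray(P)@T[:3,:3].T+T[:3,3])@K.T; return q[...,:2]/q[...,2:]
E
python3 - <<'E'
from h import *
D={n:np.load(n+"0.npz")["d"] for n in("top","side")}
W={}
for n in D:
    v,u=np.mgrid[0:420,0:560]; W[n]=w_depth(n,u.astype(float),v.astype(float),D[n].astype(float)); W[n][D[n]==0]=np.nan
t=W["top"]
for uv in[(320,222),(287,210),(355,226),(260,240),(300,300)]: print(uv,t[uv[1],uv[0]].round(4))
cs=np.array([(357,112),(523,140),(484,377),(314,346)])/3+[180,140]
C=np.array([w_plane("top",*c,0.074)for c in cs]);print(C.round(4),"ctr",C.mean(0).round(4))
print(np.linalg.norm(C-np.roll(C,-1,0),axis=1).round(4))
# lid points by depth
m=(t[...,2]>.062)&(abs(t[...,0]-C.mean(0)[0])<.15)&(abs(t[...,1]-C.mean(0)[1])<.11)
import cv2
m2=cv2.morphologyEx(m.astype(np.uint8),cv2.MORPH_OPEN,np.ones((3,3)))
nn,l,s,ce=cv2.connectedComponentsWithStats(m2); print(s)
P=t[m2>0][:,:2]
print("rect",cv2.minAreaRect((P*1000).astype(np.float32)))
ux=((C[0]+C[1])/2-(C[2]+C[3])/2)[:2]; yaw=np.arctan2(ux[1],ux[0]); print("yaw",yaw)
c=C.mean(0)[:2]; R=np.array([[np.cos(yaw),-np.sin(yaw)],[np.sin(yaw),np.cos(yaw)]])
for n in W:
    q=(W[n][...,:2]-c)@R; z=W[n][...,2]
    for s in(1,-1):
        print(n,s)
        for y in np.arange(.056,.106,.004):
            k=(abs(q[...,0])<.026)&(abs(q[...,1]*s-y)<.002)&(z>.012)
            if k.sum(): print(round(y,3),k.sum(),np.percentile(z[k],[10,50,90]).round(4))
    # edges of lid plate
    k=(z>.06)&(abs(q[...,0])<.13)&(abs(q[...,1])<.12)&(abs(q[...,0])>.04)
    print("y range",np.nanpercentile(q[k][:,1],[1,99]))
    k=(z>.06)&(abs(q[...,1])<.05)&(abs(q[...,0])<.13); print("x range",np.nanpercentile(q[k][:,0],[.5,99.5]))
for nm,uv in dict(mug=(220,245),tum=(242,158),jar=(415,204)).items(): print(nm,w_plane("top",*uv,.088))
for uv in [(223,135),(437,192),(404,325),(187,265)]: print("mat",w_plane("top",*uv,.003))
E
```

```text
(320, 222) [ 0.5626 -0.0498  0.0784]
(287, 210) [0.5907 0.027  0.0774]
(355, 226) [ 0.5533 -0.1326  0.0723]
(260, 240) [0.5198 0.0927 0.0019]
(300, 300) [ 0.3709 -0.0068  0.0012]
[[ 0.6679 -0.0015  0.074 ]
 [ 0.6458 -0.1317  0.074 ]
 [ 0.461  -0.0994  0.074 ]
 [ 0.4851  0.0326  0.074 ]] ctr [ 0.565 -0.05   0.074]
[0.1321 0.1877 0.1342 0.1859]
[[     0      0    560    420 229783]
 [   278    176     85     90   5417]]
rect ((566.422119140625, -50.78460693359375), (194.81576538085938, 200.4713897705078), 79.62806701660156)
yaw -0.17883702644272442
top 1
0.056 37 [0.0721 0.0743 0.0765]
0.06 37 [0.0726 0.0742 0.0765]
0.064 39 [0.0713 0.0739 0.0763]
0.068 38 [0.0703 0.0724 0.0746]
0.072 37 [0.0721 0.0742 0.0764]
0.076 38 [0.0739 0.0757 0.0782]
0.08 37 [0.0744 0.0769 0.0795]
0.084 36 [0.0759 0.0787 0.08  ]
0.088 37 [0.0772 0.0806 0.0828]
0.092 39 [0.0789 0.0814 0.0832]
0.096 29 [0.0817 0.0834 0.0851]
top -1
0.056 36 [0.0718 0.0741 0.0762]
0.06 39 [0.0722 0.0743 0.0757]
0.064 34 [0.0724 0.0742 0.0756]
0.068 39 [0.0711 0.0731 0.0748]
0.072 39 [0.0705 0.0729 0.0754]
0.076 36 [0.0708 0.0726 0
[... 658 characters left out ...]
]
0.06 104 [0.0147 0.0256 0.0748]
0.064 44 [0.0721 0.0743 0.0759]
0.068 32 [0.0724 0.0735 0.0752]
0.072 32 [0.0724 0.0737 0.0752]
0.076 37 [0.0712 0.0726 0.0744]
0.08 38 [0.0711 0.0727 0.0738]
0.084 35 [0.0704 0.0717 0.0734]
0.088 40 [0.0693 0.0712 0.0728]
0.092 37 [0.069  0.0705 0.072 ]
0.096 36 [0.0688 0.0706 0.0718]
0.1 18 [0.0693 0.071  0.0724]
y range [-0.06967202  0.06358325]
x range [-0.10004345  0.09702623]
mug [0.50970842 0.18138195 0.088     ]
tum [0.71123866 0.13165899 0.088     ]
jar [ 0.60385662 -0.26963465  0.088     ]
mat [0.78517474 0.1867041  0.003     ]
mat [ 0.64015943 -0.35381942  0.003     ]
mat [ 0.3091642  -0.26444159  0.003     ]
mat [0.45807884 0.27405749 0.003     ]
```

```bash
cat >> h.py <<'E'
from scipy.spatial.transform import Rotation as Ro
C0=np.array([0.566,-0.0505]); YAW=-0.179; HZ=0.072
def clipframe(): 
    ex=np.array([np.cos(YAW),np.sin(YAW),0]); ey=np.array([-np.sin(YAW),np.cos(YAW),0]); return ex,ey
def target(side,dy,h,dx=0):  # TCP position so closed-finger inner face is dy outside hinge line, tip h below hinge
    ex,ey=clipframe()
    p=np.r_[C0,0]+ex*dx+ey*side*(0.069+dy+0.011); p[2]=HZ-h+0.011; return p
def goalR(cur):
    ex,ey=clipframe(); best=None
    for s in(1,-1):
        X=np.array([0,0,-1.]);Y=s*ey;Z=np.cross(X,Y); R=Ro.from_matrix(np.c_[X,Y,Z]); 
        a=(cur.inv()*R).magnitude()
        if best is None or a<best[0]: best=(a,R)
    return best[1]
def rel(p):
    s=env.get_state(); q=s["orientation"]; cur=Ro.from_quat([q[1],q[2],q[3],q[0]])
    return (cur.inv()*goalR(cur)).as_rotvec().round(4),cur.inv().apply(p-s["tcp_pos"]).round(4)
def show():
    s=env.get_state(); ex,ey=clipframe(); d=s["tcp_pos"]-np.r_[C0,0]
    print("t",round(s["clock"],2),"tcp",s["tcp_pos"].round(4),"F",s["wrist_force"].round(2),"gap",round(s["finger_gap"],4),"j",s["joint_pos"].round(2)); print("box-frame x,y",(d@ex).round(4),(d@ey).round(4),"tip z",round(s["tcp_pos"][2]-.011,4))
    q=s["orientation"]; print(Ro.from_quat([q[1],q[2],q[3],q[0]]).as_matrix().round(3))
E
python3 - <<'E'
from h import *
show()
for side in (1,-1):
  for dy,h in((.013,-.045),(.013,.018)): print(side,target(side,dy,h).round(4),rel(target(side,dy,h)))
E
```

```text
t 0.8 tcp [0.2568 0.5145 0.2424] F [ 0.97  0.74 -0.29] gap 0.0853 j [ 0.97  0.31  0.05  1.3  -0.    1.43]
box-frame x,y -0.4049 0.5009 tip z 0.2314
[[ 0.    -0.895  0.446]
 [ 0.     0.446  0.895]
 [-1.    -0.     0.   ]]
1 [0.5826 0.041  0.128 ] (array([ 1.287e+00,  1.000e-04, -0.000e+00]), array([ 0.1143, -0.5029, -0.2783]))
1 [0.5826 0.041  0.065 ] (array([ 1.287e+00,  1.000e-04, -0.000e+00]), array([ 0.1773, -0.5029, -0.2783]))
-1 [ 0.5494 -0.142   0.128 ] (array([ 1.287e+00,  1.000e-04, -0.000e+00]), array([ 0.1143, -0.555 , -0.4568]))
-1 [ 0.5494 -0.142   0.065 ] (array([ 1.287e+00,  1.000e-04, -0.000e+00]), array([ 0.1773, -0.555 , -0.4568]))
```

Request:
step_arm(moves=[[[0.11,0,0,0,-0.042,-0.023,0],[0.22,0,0,0,-0.084,-0.046,0],[0.33,0,0,0,-0.126,-0.07,0],[0.44,0,0,0,-0.168,-0.093,0],[0.55,0,0,0,-0.21,-0.116,0],[0.66,0,0,0,-0.252,-0.139,0],[0.77,0,0,0,-0.294,-0.162,0],[0.88,0,0,0,-0.335,-0.186,0],[0.99,0,0,0,-0.377,-0.209,0],[1.1,0,0,0,-0.419,-0.232,0],[1.2,0,0,0,-0.461,-0.255,0],[1.287,0,0,0,-0.503,-0.278,0]]], force=40)

```text
clock: 2.0
tcp_pos: [0.5836, 0.0394, 0.2425]
orientation: [0.704, 0.065, 0.704, -0.065]
wrist_force: [1.0, 1.1, -0.2]
finger_gap: -0.0
```

Run:
```python
from h import *
show(); print(rel(target(1,.013,-.035)))
```

```text
t 2.0 tcp [0.5836 0.0394 0.2425] F [ 1.02  1.09 -0.21] gap -0.0 j [-0.07  0.33  0.07  1.31  0.    1.68]
box-frame x,y 0.0014 0.0916 tip z 0.2315
[[ 0.001  0.182  0.983]
 [ 0.     0.983 -0.182]
 [-1.     0.     0.001]]
(array([-0.0041,  0.0006, -0.0004]), array([ 0.1245,  0.0014, -0.0014]))
```

Request:
step_arm(moves=[[[0,0,0,0.045,0.0015,-0.0015,0],[0,0,0,0.09,0.0015,-0.0015,0],[0,0,0,0.12,0.0015,-0.0015,0],[0,0,0,0.12,0.0015,-0.0015,0]]])

```text
clock: 2.4
tcp_pos: [0.5789, 0.0411, 0.1177]
orientation: [0.701, 0.065, 0.707, -0.065]
wrist_force: [0.0, 0.9, 0.5]
finger_gap: -0.0
```

Run:
```python
from h import *
show(); print(rel(target(1,.013,.018)))
for n in("top","side"):
    p,d=env.read_camera(n); r0,r1,c0,c1=dict(top=(140,290,180,440),side=(140,340,180,380))[n]
    cv2.imwrite(f"pics/{n}1.png",cv2.resize(p[r0:r1,c0:c1,::-1],None,fx=3,fy=3,interpolation=cv2.INTER_CUBIC))
```

```text
t 2.4 tcp [0.5789 0.0411 0.1177] F [0.02 0.94 0.5 ] gap -0.0 j [-0.07  0.39 -0.15  1.04  0.    1.69]
box-frame x,y -0.0036 0.0924 tip z 0.1067
[[-0.009  0.183  0.983]
 [ 0.001  0.983 -0.183]
 [-1.    -0.001 -0.009]]
(array([-0.0047, -0.0087,  0.0007]), array([0.0527, 0.0007, 0.0041]))
```

View pics/side1.png

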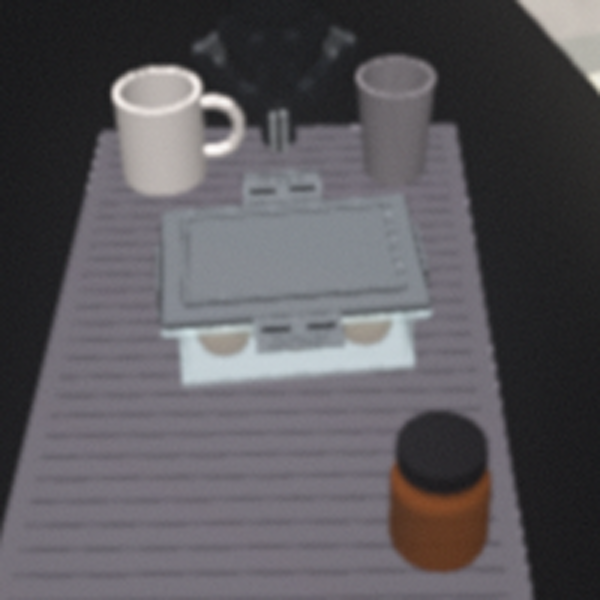

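The side picture shows the closed fingertips at about (272,190), just outside clip_a's raised flap at (274,202). Both clips are still open. I'm descending now.

Request:
step_arm(moves=[[[0,0,0,0.012,0.001,0.004,0],[0,0,0,0.022,0.001,0.004,0],[0,0,0,0.03,0.001,0.004,0],[0,0,0,0.038,0.001,0.004,0],[0,0,0,0.046,0.001,0.004,0],[0,0,0,0.053,0.001,0.004,0],[0,0,0,0.053,0.001,0.004,0]]])

```text
clock: 3.2
tcp_pos: [0.5858, 0.0415, 0.0687]
orientation: [0.703, 0.065, 0.705, -0.065]
wrist_force: [-0.2, -0.5, 0.3]
finger_gap: 0.0002
```

Run:
```python
from h import *
show(); print(rel(target(1,.004,.026)))
for n in("top","side"):
    p,d=env.read_camera(n); r0,r1,c0,c1=dict(top=(140,290,180,440),side=(170,270,220,340))[n]
    f=6 if n=="side" else 3
    cv2.imwrite(f"pics/{n}2.png",cv2.resize(p[r0:r1,c0:c1,::-1],None,fx=f,fy=f,interpolation=cv2.INTER_CUBIC))
```

```text
t 3.2 tcp [0.5858 0.0415 0.0687] F [-0.17 -0.5   0.34] gap 0.0002 j [-0.07  0.44 -0.2   0.92  0.    1.69]
box-frame x,y 0.0031 0.0941 tip z 0.0577
[[-0.002  0.182  0.983]
 [ 0.001  0.983 -0.182]
 [-1.     0.    -0.002]]
(array([-0.0041, -0.002 , -0.0002]), array([ 0.0117, -0.0101, -0.003 ]))
```

View pics/side2.png

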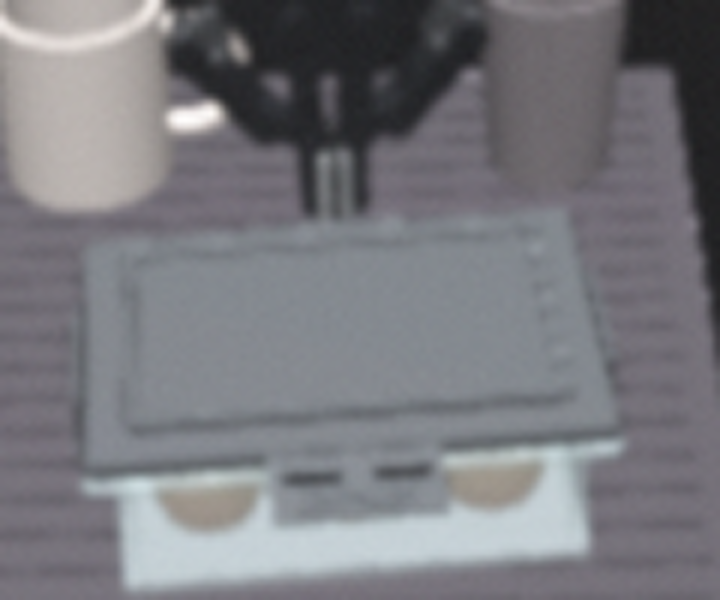

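View pics/top2.png

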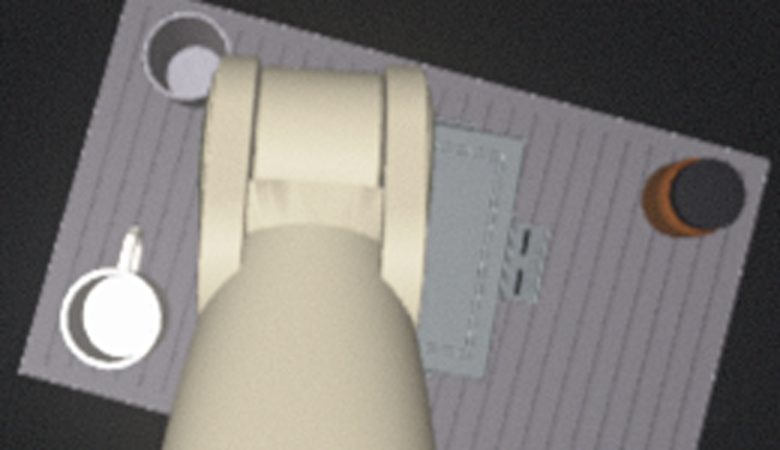

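The side picture shows clip_a has folded down out of sight behind the lid, with the fingertips at about (276,205). The box hasn't moved. Next I go down and inward.

Request:
step_arm(moves=[[[0,0,0,0.006,-0.001,-0.003,0],[0,0,0,0.011,-0.004,-0.003,0],[0,0,0,0.014,-0.007,-0.003,0],[0,0,0,0.015,-0.01,-0.003,0],[0,0,0,0.015,-0.011,-0.003,0]]])

```text
clock: 3.8
tcp_pos: [0.5806, 0.0312, 0.054]
orientation: [0.703, 0.065, 0.705, -0.064]
wrist_force: [-0.5, 2.5, -0.1]
finger_gap: 0.0
```

Run:
```python
from h import *
show(); print(rel(target(1,.002,.028)))
```

```text
t 3.8 tcp [0.5806 0.0312 0.054 ] F [-0.46  2.46 -0.15] gap 0.0 j [-0.08  0.45 -0.24  0.89  0.    1.67]
box-frame x,y -0.0002 0.0829 tip z 0.043
[[-0.002  0.182  0.983]
 [ 0.001  0.983 -0.182]
 [-1.     0.001 -0.002]]
(array([-0.0044, -0.0025, -0.0009]), array([-0.001 , -0.0009,  0.0002]))
```

Request:
step_arm(moves=[[[0,0,0,0,-0.002,0,0],[0,0,0,0,-0.003,0,0],[0,0,0,0,-0.003,0,0]]])

```text
clock: 4.1
tcp_pos: [0.5804, 0.0304, 0.0541]
orientation: [0.704, 0.066, 0.705, -0.062]
wrist_force: [1.7, 9.0, -0.1]
finger_gap: -0.0002
```

Run:
```python
from h import *
show()
```

```text
t 4.1 tcp [0.5804 0.0304 0.0541] F [ 1.65  8.95 -0.05] gap -0.0002 j [-0.09  0.45 -0.24  0.89  0.01  1.66]
box-frame x,y -0.0002 0.0821 tip z 0.0431
[[-0.001  0.181  0.983]
 [ 0.006  0.983 -0.181]
 [-1.     0.006 -0.002]]
```

It meets firm resistance at 9 N with the finger where the shut clip's face should be, so it has probably clicked. I'll retreat and look.

Request:
step_arm(moves=[[[0,0,0,0,0.015,0,0],[0,0,0,0,0.03,0,0],[0,0,0,-0.03,0.035,0,0],[0,0,0,-0.07,0.035,0,0],[0,0,0,-0.115,0.035,0,0],[0,0,0,-0.12,0.035,0,0]]])

```text
clock: 4.7
tcp_pos: [0.5903, 0.0648, 0.1806]
orientation: [0.707, 0.066, 0.701, -0.062]
wrist_force: [1.1, 0.5, -0.2]
finger_gap: -0.0
```

Run:
```python
from h import *
show(); 
p,d=env.read_camera("side"); 
cv2.imwrite("pics/side3.png",cv2.resize(p[170:270,220:340,::-1],None,fx=6,fy=6,interpolation=cv2.INTER_CUBIC))
print([(r["uv"],round(r["confidence"],2)) for r in env.boxes_of("side","clip_a")])
```

```text
t 4.7 tcp [0.5903 0.0648 0.1806] F [ 1.12  0.48 -0.23] gap -0.0 j [-0.03  0.37 -0.03  1.17  0.01  1.72]
box-frame x,y 0.0033 0.1178 tip z 0.1696
[[ 0.009  0.18   0.984]
 [ 0.005  0.984 -0.18 ]
 [-1.     0.007  0.008]]
[([281.9, 253.2], 0.89)]
```

View pics/side3.png

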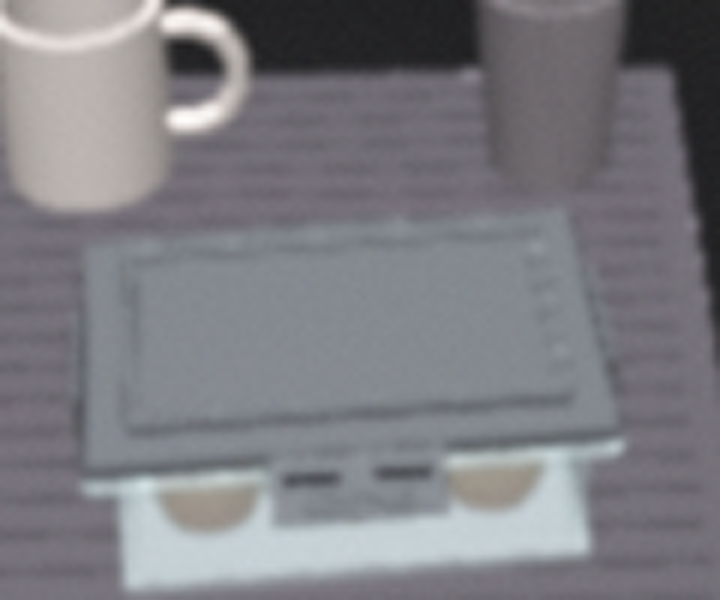

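Clip_a no longer shows behind the lid, clip_b is at (282,253), and the box hasn't moved. A half-caught flap could still hide there, so I'll check from the top camera. Now over to clip_b.

Run:
```python
from h import *
print(rel(target(-1,.013,-.035)))
```

```text
(array([-0.0022,  0.0018, -0.0058]), array([ 0.0571, -0.2106, -0.0011]))
```

Request:
step_arm(moves=[[[0,0,-0.001,0,-0.045,-0.001,0],[0,0,-0.002,0,-0.09,-0.001,0],[0,0,-0.003,0,-0.135,-0.001,0],[0,0,-0.004,0,-0.18,-0.001,0],[-0.002,0.002,-0.006,0,-0.21,-0.001,0],[-0.002,0.002,-0.006,0.03,-0.211,-0.001,0],[-0.002,0.002,-0.006,0.057,-0.211,-0.001,0],[-0.002,0.002,-0.006,0.057,-0.211,-0.001,0]]])

```text
clock: 5.6
tcp_pos: [0.5454, -0.141, 0.1125]
orientation: [0.701, 0.065, 0.708, -0.063]
wrist_force: [-0.6, 0.1, 0.4]
finger_gap: -0.0003
```

Run:
```python
from h import *
show(); print(rel(target(-1,.013,.018)))
for n in("top","side"):
    p,d=env.read_camera(n); np.savez(n+"4.npz",p=p,d=d); r0,r1,c0,c1=dict(top=(140,290,180,440),side=(170,270,220,340))[n]
    f=6 if n=="side" else 3
    cv2.imwrite(f"pics/{n}4.png",cv2.resize(p[r0:r1,c0:c1,::-1],None,fx=f,fy=f,interpolation=cv2.INTER_CUBIC))
```

```text
t 5.6 tcp [ 0.5454 -0.141   0.1125] F [-0.55  0.08  0.4 ] gap -0.0003 j [-0.4   0.37 -0.2   1.01 -0.    1.36]
box-frame x,y -0.0042 -0.0928 tip z 0.1015
[[-0.01   0.179  0.984]
 [ 0.004  0.984 -0.179]
 [-1.     0.002 -0.011]]
(array([-0.0011, -0.0106, -0.0018]), array([ 0.0474, -0.0003,  0.0047]))
```

View pics/side4.png

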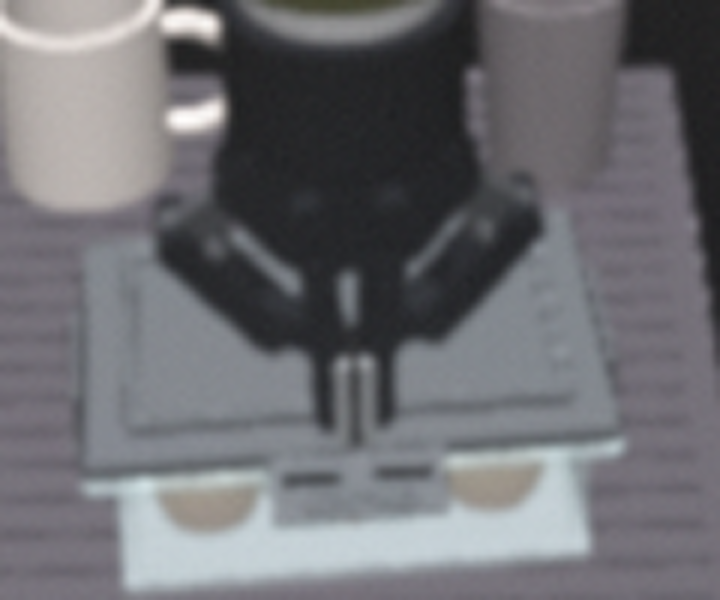

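View pics/top4.png

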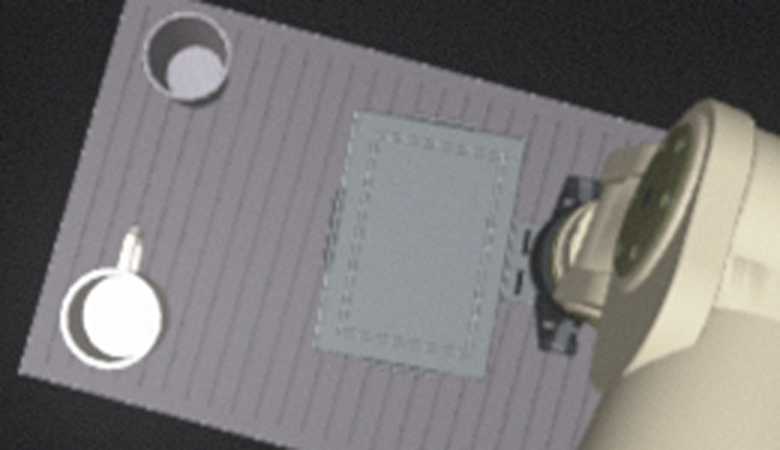

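The top picture shows clip_a flush against the box, with only a sliver at about (291,212). The box hasn't moved, and the fingertips hover over clip_b. I'll repeat the same sequence mirrored.

Request:
step_arm(moves=[[[0,-0.01,0,0.01,-0.001,0.004,0],[0,-0.01,0,0.018,-0.001,0.004,0],[0,-0.01,0,0.026,-0.001,0.004,0],[0,-0.01,0,0.034,-0.001,0.004,0],[0,-0.01,0,0.042,-0.001,0.004,0],[0,-0.01,0,0.047,-0.001,0.004,0],[0,-0.01,0,0.047,-0.001,0.004,0]]])

```text
clock: 6.4
tcp_pos: [0.5513, -0.1431, 0.0688]
orientation: [0.706, 0.063, 0.703, -0.063]
wrist_force: [-0.3, 0.3, 0.3]
finger_gap: -0.0004
```

Run:
```python
from h import *
show(); print(rel(target(-1,.002,.029)))
p,d=env.read_camera("side"); 
cv2.imwrite("pics/side5.png",cv2.resize(p[170:270,220:340,::-1],None,fx=6,fy=6,interpolation=cv2.INTER_CUBIC))
```

```text
t 6.4 tcp [ 0.5513 -0.1431  0.0688] F [-0.33  0.27  0.32] gap -0.0004 j [-0.4   0.41 -0.26  0.9   0.    1.35]
box-frame x,y 0.002 -0.0938 tip z 0.0578
[[ 0.005  0.178  0.984]
 [-0.     0.984 -0.178]
 [-1.     0.001  0.005]]
(array([-0.    ,  0.0047, -0.0006]), array([ 0.0148,  0.0118, -0.0021]))
```

View pics/side5.png

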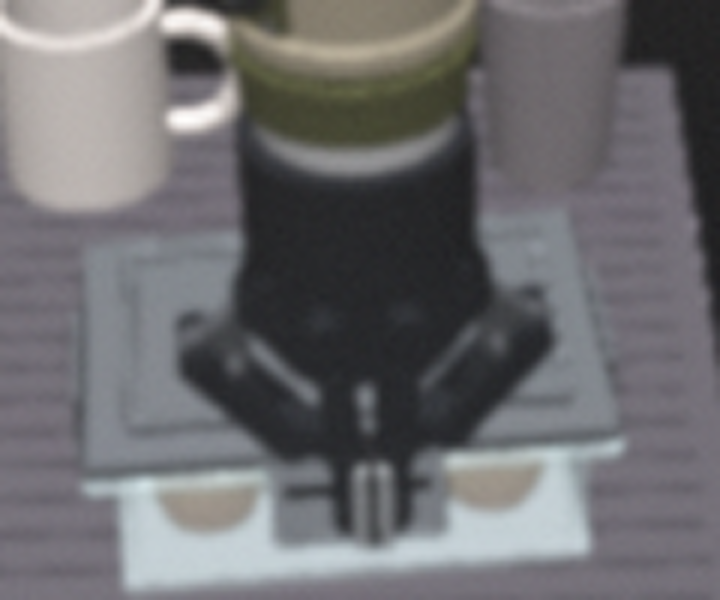

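The side picture shows clip_b folded down, with the fingertips at about (282,260) on its face. Next I press down and in.

Request:
step_arm(moves=[[[0,0.004,0,0.006,0.001,-0.002,0],[0,0.004,0,0.011,0.004,-0.002,0],[0,0.004,0,0.014,0.007,-0.002,0],[0,0.004,0,0.015,0.01,-0.002,0],[0,0.004,0,0.015,0.012,-0.002,0]]])

```text
clock: 6.95
tcp_pos: [0.5511, -0.1318, 0.0538]
orientation: [0.704, 0.063, 0.704, -0.064]
wrist_force: [-3.0, -8.4, 1.3]
finger_gap: -0.0003
```

Run:
```python
from h import *
show(); print(rel(target(-1,.002,.029)))
```

```text
t 6.95 tcp [ 0.5511 -0.1318  0.0538] F [-3.   -8.41  1.28] gap -0.0003 j [-0.38  0.42 -0.28  0.87 -0.    1.38]
box-frame x,y -0.0002 -0.0826 tip z 0.0428
[[-0.001  0.178  0.984]
 [-0.002  0.984 -0.178]
 [-1.    -0.002 -0.   ]]
(array([-0.0004, -0.0002,  0.0023]), array([-0.0002,  0.0006,  0.0002]))
```

Request:
step_arm(moves=[[[0,0,0,0,0.0015,0,0],[0,0,0,0,0.0015,0,0]]])

```text
clock: 7.15
tcp_pos: [0.5511, -0.1318, 0.0539]
orientation: [0.704, 0.061, 0.705, -0.066]
wrist_force: [-1.5, -6.6, 0.9]
finger_gap: -0.0003
```

Request:
step_arm(moves=[[[0,0,0,0,-0.015,0,0],[0,0,0,0,-0.03,0,0],[0,0,0,-0.03,-0.035,0,0],[0,0,0,-0.07,-0.035,0,0],[0,0,0,-0.115,-0.035,0,0],[0,0,0,-0.15,-0.035,0,0],[0,0,0,-0.15,-0.035,0.0,0]]])

```text
clock: 7.85
tcp_pos: [0.5476, -0.1674, 0.21]
orientation: [0.707, 0.061, 0.701, -0.067]
wrist_force: [1.2, -0.3, 0.7]
finger_gap: 0.0006
```

Run:
```python
from h import *
show()
p,d=env.read_camera("side"); 
cv2.imwrite("pics/side6.png",cv2.resize(p[170:270,220:340,::-1],None,fx=6,fy=6,interpolation=cv2.INTER_CUBIC))
```

```text
t 7.85 tcp [ 0.5476 -0.1674  0.21  ] F [ 1.21 -0.26  0.7 ] gap 0.0006 j [-0.43  0.31 -0.04  1.21 -0.01  1.32]
box-frame x,y 0.0027 -0.1183 tip z 0.199
[[ 0.007  0.18   0.984]
 [-0.01   0.984 -0.18 ]
 [-1.    -0.008  0.009]]
```

View pics/side6.png

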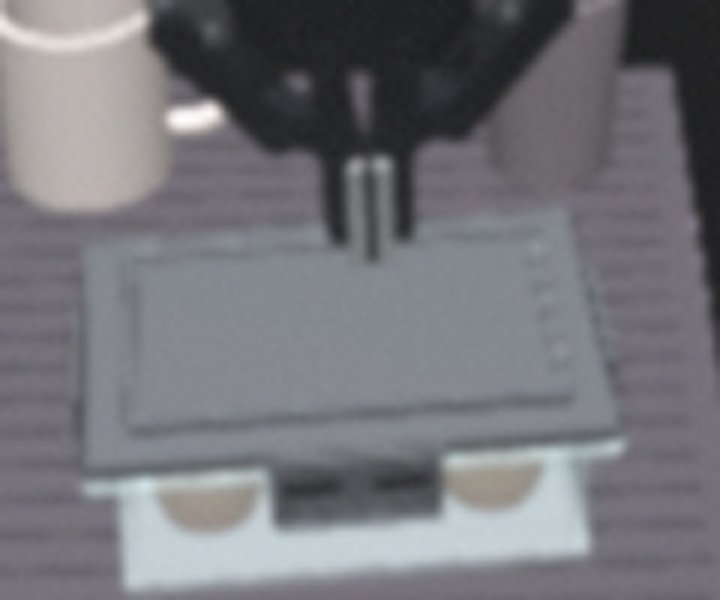

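The side picture shows clip_b hanging straight down at about (279,252), now dark because its face is vertical. I'll clear the arm for a check from the top.

Request:
step_arm(moves=[[[0,0,0,-0.02,-0.03,-0.03,0],[0,0,0,-0.04,-0.06,-0.06,0],[0,0,0,-0.05,-0.09,-0.09,0],[0,0,0,-0.05,-0.12,-0.12,0],[0,0,0,-0.05,-0.15,-0.15,0],[0,0,0,-0.05,-0.18,-0.15,0],[0,0,0,-0.05,-0.18,-0.15,0]]])

```text
clock: 8.6
tcp_pos: [0.3645, -0.3192, 0.2561]
orientation: [0.705, 0.063, 0.703, -0.068]
wrist_force: [1.3, 0.5, 0.4]
finger_gap: 0.0003
```

Run:
```python
from h import *
show()
ex,ey=clipframe(); c=np.r_[C0,0]
W={}
for n in("top","side"):
    p,d=env.read_camera(n); 
    if n=="top": cv2.imwrite("pics/top7.png",cv2.resize(p[140:290,180:440,::-1],None,fx=3,fy=3,interpolation=cv2.INTER_CUBIC))
    else: cv2.imwrite("pics/side7.png",cv2.resize(p[140:340,180:380,::-1],None,fx=3,fy=3,interpolation=cv2.INTER_CUBIC))
    v,u=np.mgrid[0:420,0:560].astype(float); w=w_depth(n,u,v,d.astype(float)); w[d==0]=np.nan
    q=w-c; x=q@ex; y=q@ey; z=w[...,2]
    for s in(1,-1):
        for lo in np.arange(.066,.1,.004):
            k=(abs(x)<.026)&(y*s>=lo)&(y*s<lo+.004)&(z>.02)
            if k.sum(): print(n,s,round(lo,3),k.sum(),np.percentile(z[k],[0,50,100]).round(3))
    if n=="top":
        k=(z>.06)&(abs(x)<.12)&(abs(y)<.1)&(abs(x)>.04); print("y rng",np.nanpercentile(y[k],[1,99])); k=(z>.06)&(abs(y)<.05)&(abs(x)<.13); print("x rng",np.nanpercentile(x[k],[.5,99.5]), np.nanmedian(z[k]))
    for t in("mug","tumbler","jar","clip_a"): print(n,t,[(r["uv"],round(r["confidence"],2)) for r in env.boxes_of(n,t)][:2])
```

```text
t 8.6 tcp [ 0.3645 -0.3192  0.2561] F [1.33 0.47 0.37] gap 0.0003 j [-0.88  0.13 -0.16  1.28 -0.    0.87]
box-frame x,y -0.1504 -0.3003 tip z 0.2451
[[ 0.003  0.185  0.983]
 [-0.008  0.983 -0.185]
 [-1.    -0.007  0.004]]
top 1 0.066 39 [0.068 0.073 0.076]
top 1 0.07 42 [0.043 0.065 0.075]
top -1 0.066 36 [0.07  0.073 0.076]
top -1 0.07 7 [0.066 0.071 0.072]
y rng [-0.06521856  0.06805912]
x rng [-0.09800124  0.09861552] 0.07633329894152027
top mug [([217.3, 244.9], 0.63), ([237.9, 159.2], 0.32)]
top tumbler [([287.7, 231.3], 0.66), ([239.3, 159.3], 0.63)]
top jar [([410.0, 206.8], 0.85)]
top clip_a []
side 1 0.066 11 [0.071 0.073 0.075]
side 1 0.07 2 [0.072 0.072 0.072]
side -1 0.066 58 [0.051 0.073 0.076]
side -1 0.07 247 [0.042 0.059 0.075]
side -1 0.074 19 [0.044 0.052 0.072]
side mug [([233.2, 181.5], 0.88)]
side tumbler [([312.1, 176.5], 0.9)]
side jar [([326.0, 305.4], 0.69)]
side clip_a [([280.9, 251.6], 0.87)]
```

View pics/top7.png

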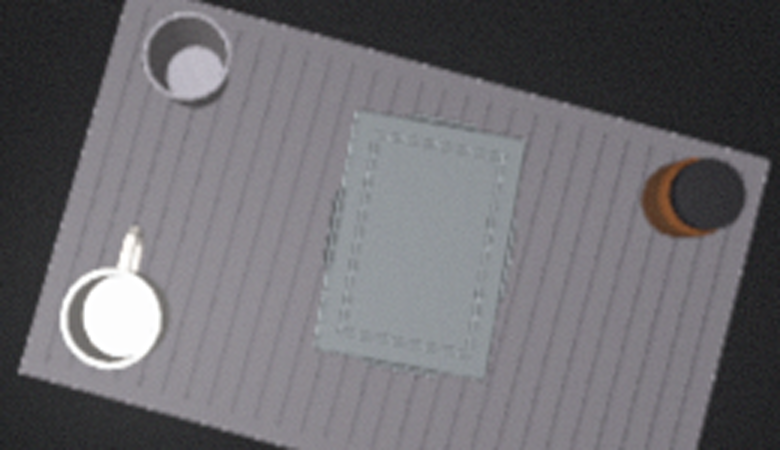

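View pics/side7.png

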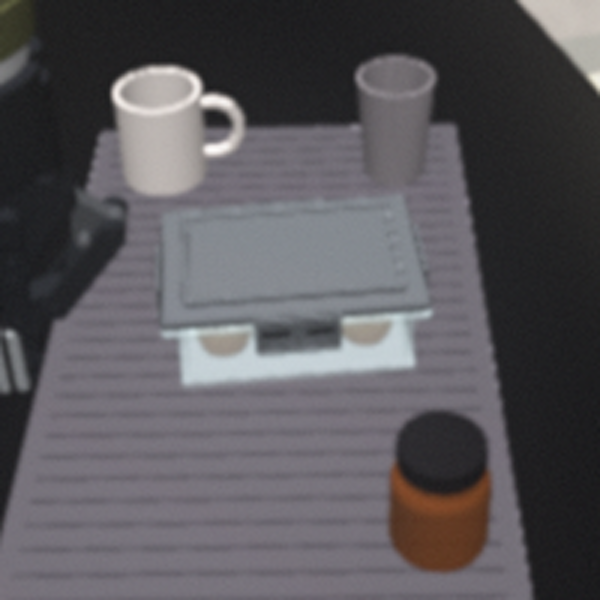

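Both pictures show the clips flush. In the depth data nothing stands out more than about 74–78 mm from the centre plane on either side, where the pull lip should end at 73. The box and the other items are where they were, so I'm handing in.

```bash
python3 -c "
from workcell import env
print(env.hand_in())"
```

```text
the job is handed in; nothing more can be done
None
```

I folded both long-side clips down with the closed fingertips and pressed each in until it met firm resistance, about 9 N on each side. Then I moved the arm clear and handed the job in at about 9 s on the robot's clock, with no verdict reported.

**Clips:** both looked flush in the last pictures. From the top camera nothing stood more than 74 mm out on either side; a shut clip should reach 73 mm. The side camera showed a few points at 74–78 mm on clip_b, which I took as noise at the pull lip. The side camera cannot see clip_a's face behind the lid, so that clip rests on the top view and the push force.

**Box and other items:** the box measured within about 1 mm of where it started and sat flat. The mug, tumbler and jar looked the same as before in both pictures. The network's top-view tumbler result was a false hit on the box, so I relied on the picture there.

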